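Level the moka pot shelf with a spirit level and hold it down

ROBOT

A 7-joint arm with a two-finger parallel gripper is mounted at the origin on the work surface. World frame = base frame: x ahead of the robot, y to its left, z up, the work surface at z = 0. Lengths are in m, angles in rad, forces in N, time in s.
With the tool pointing down it reaches from about 0.4 to 0.875 m from the base axis. Payload 19.3 kg.
Tool frame: the origin (TCP) lies midway between the tips of the shut fingers; the grasp point (between the pads) lies 19 mm behind it; x points along the fingers, y is the direction in which the jaws open and shut, and the axes are right-handed (so a half turn about x gives the same grasp; the last joint's range is limited). The gripper opens to 85 mm and grips with 20 to 120 N. Pads are 22 mm wide; open, the fingers measure 114 mm over their backs; the gripper's body (76 mm by 85 mm) begins 54 mm behind the grasp point. The pads swing forward as they close: fully open they stand 13 mm farther back than shut.
Start: joints at [1.175, 0.521, -0.036, 1.599, 0.021, 1.021, -0.113], TCP at [0.2, -0.592, 0.231] pointing down, gripper open.
Joint ranges: [-2.91, 2.91], [-0.3, 2.13], [-1.5, 1.42], [0.17, 2.43], [-1.26, 4.41], [0.16, 1.93], [-2.52, 2.52]. Speed limits (rad/s): [1.89, 1.89, 2.39, 2.39, 3.01, 3.01, 3.01].

INTERFACE

Orientations are given as [roll, pitch, yaw] about the fixed x, y, z axes, in that order (R = Rz(yaw) Ry(pitch) Rx(roll)).
In Python, from workcell import telemetry, vision, workorder gives the robot as it stands. The module is installed in compiled form; this text tells all that it offers.
- The arm moves only by the tool play_rows, never from a script. Its argument "deltas" is a list of rows, each a list of 7 numbers: the shift along the world's x, y, z in mm, then the turn, a rotation vector about the world's x, y, z in degrees, then the finger opening in mm, from 0 to 85.4. In form: [[x, y, z, wx, wy, wz, jaw], ...]. A call has 1 to 8 rows; each row shifts and turns the commanded pose from where the row before left it; what a row does not reach is not made up. A row lasts 1/8 s, in which the tool goes at most 62.5 mm and 10.7 degrees, less where a joint would pass 70% of its speed; a pose out of reach is approached as far as the arm can. A call with a gripper value outside its range is refused whole. The fingers move at their own pace and stop on an object; "grip_force" is the grip in N (left out, the last holds). Time passes only in rows, so rows that do not move let the fingers close. It gives the time, the measured TCP pose, the force and the opening at its end, in the units of the state.
- telemetry.observe(): the state, without advancing time (a new reading comes with each control period).
- vision.grab_frame(name): name is "scene" or "side" or "wrist"; returns the picture (384x512x3 uint8, red, green, blue); there is no depth.
- vision.camera_info(name): a dict with "mtx" (3x3 intrinsics, pixels), "rvec" (rotation vector, rad) and "tvec" (3), from world to camera coordinates, as OpenCV has them. Camera axes: x right, y down, z forward; pixel columns grow to the right and rows downward; lengths in m; the calibration is good to about 2 mm. The wrist camera is an equidistant fisheye: a pixel r from the principal point sees the ray r / f radians off the axis. A picture is of the moment at which its call begins: read the wrist's pose just before it. camera_info takes no time and is no camera call; for the wrist camera it gives the pose at the moment of the call.
- workorder.job_done(): hands the job in, once; it reports no verdict.
The state is a dict: "clock": time; "qpos": joint angles; "qd": joint speeds; "joint_efforts": joint torques, N m; "position": TCP position; "tool_rot": TCP orientation; "force": force on the tool from outside, world axes, zero at the start; "moment": the same for the moment, N m; "grip_width": finger opening in m.
Only numpy, scipy, OpenCV 4.12 (cv2) and the standard library are available. Lean on these libraries where they do the work, as an engineer would, in place of code of your own. Each camera call takes 0.05 s, during which the arm holds its last target. There are 200 camera calls.

TASK

The little walnut shelf under the moka pot rocks: its knob end lifts off the levelling foot unless it is pressed, and the foot is screwed out too far. Turn the foot's black knob until the bubble of the blue spirit level sits wholly between its two lines while you press the level down firmly on the shelf with your fingertips on its rubber pad, so that the foot bears on the steel base. Finish while still pressing like that, and do not knock the pot, canister, cups or dish about.

Things in the scene. Friction and masses are not known exactly. Their poses are not given: they have to be found in the camera images.
- base: fixed black steel base plate of the shelf, 200 x 420 x 8 mm (x, y, z); origin at the centre of its underside on the worktop; its +y axis points from the moka pot end to the levelling foot end.
- plank: walnut plank, 220 x 400 x 18 mm; origin on its pivot (base frame y -20, z 40 mm) at the plank's underside, axes as the base's when level. Unpressed, the pot's weight keeps the foot end tipped up 0.045 rad (8 mm at the foot). About 3 N on the level's rubber pad brings the foot onto the base, where the plank stops firmly; its tilt is then set by the foot alone.
- foot: levelling foot: a steel screw through the plank, base frame x 50, y 140 mm, with the knob on top; origin on its axis near the plank's underside. It draws in or out 8 mm per turn of the knob (1.27 mm per rad), which tilts the pressed plank 0.008 rad per rad of turn (160 mm from the pivot).
- knob_mid (a point): centre of the foot's round fluted black knob, 42 mm diameter, 28 mm high, upright, on top of the plank; 8 to 13 mm of room under it. Anticlockwise seen from above draws the foot in, lowering that end of the pressed plank (the knob rises as much from the plank). At the start it needs 1.6 to 3.9 rad anticlockwise; it stays where left and resists with 0.08 N m.
- level: loose blue spirit level, 200 x 28 x 32 mm, about 220 g, already lying in its place along the plank on the robot's side; origin at the centre of its underside, x along its length towards the foot end, z up.
- press_pad (a point): centre of the upper face of the black rubber pad (40 x 22 mm, 35 mm above the level's underside) on top of the level, 72 mm from its middle towards the foot end: the place to press.
- vial_mid (a point): middle of the yellow-green vial (58 x 17 mm) in the top of the level, 35 mm from the level's middle towards the pot end. Two black lines across it stand 10.5 mm either side of this point; the white bubble is 14 mm long and 11 mm wide.
- bubble (a joint): position of the bubble's centre along the level from the middle of the vial, m; positive = towards the foot end, meaning that end is high. 0.5 mm per 0.001 rad of tilt, so 4 mm per rad of knob turn while the plank is pressed down; stops at +-20 mm; settles in about 1 s.
- pot_handle (a point): top of the handle of the black moka pot (190 mm tall, 92 mm wide), which stands on a white plastic turntable (150 mm diameter) at the pot end of the plank. The turntable turns freely: leave alone.
- canister_mid (a point): middle of a tin coffee canister, 93 mm diameter, 127 mm high; leave alone.
- cup_a_mid (a point): middle of a white demitasse cup, 62 mm wide without its handle, 55 mm high; leave alone.
- cup_b_mid (a point): middle of a blue demitasse cup, 62 mm wide without its handle, 55 mm high; leave alone.
- dish_mid (a point): middle of a small glass dish with a spare funnel basket in it, 100 mm wide, 52 mm high; leave alone.
Mind the look-alikes: they are no part of the job. Several things have the shape of the level; the one meant has the colours described above.

How it is judged:
At the end, for the whole second after the job is handed in: While the robot still presses the level flat along the plank (over 6 N on the plank, over 3 N from the fingers), the bubble is within 3.5 mm of centre, the plank level within 0.0085 rad, and the levelling foot bears on the base with over 0.8 N (value of joint bubble between -0.0035 and 0.0035 m and angle between plank's own z axis and vertical below 0.0085 rad and contact force between level and plank above 6 N and contact force between the fingers and level above 3 N and contact force between plank and base above 0.8 N and angle between the x axis of level and the y axis of plank, either way round below 0.2 rad and z of level in the frame of plank below 0.025 m); the arm keeps its last pose, push and grip.
It fails at once if the canister, a cup or the dish is moved more than 25 mm (distance of any of canister_mid, cup_a_mid, cup_b_mid, dish_mid from where it was at the start of the episode above 0.025 m).
It fails at once if the moka pot's handle is moved more than 35 mm (the pot is knocked round) (distance of pot_handle from where it was at the start of the episode above 0.035 m).
It also fails if it takes over 58 s, if anything falls off the work surface, if the arm or the gripper's body presses on something with over 40 N, if the wrist force passes 120 N, or if a joint passes its speed limit or range.

## Working session

There is one attempt and no reset: what is moved stays moved. The work goes in short steps, Python scripts to look and compute and a tool call to move; the robot and the scene stay as the last step left them, time stands still between calls to the robot, and variables do not carry over. Pictures are saved under pics/ and viewed, about 8 in all and at most 12, crops included, and the job is handed in when it is done.

Besides the shell and the picture viewer there is one more tool, called after "Call:" in YAML: its name, and indented under it one key for each argument. play_rows: Moves the arm, as the interface text tells. Its arguments: {"type":"object","properties":{"deltas":{"type":"array","items":{"type":"array","items":{"type":"number"}}},"grip_force":{"type":"number"}},"required":["deltas"]}

```bash
mkdir -p pics; cat > h.py <<'E'
import numpy as np,cv2
from workcell import telemetry,vision,workorder
def grab(n,f,crop=None,s=1):
    im=vision.grab_frame(n)[:,:,::-1]
    cv2.imwrite('pics/raw_'+f,im)
    if crop: im=im[crop[1]:crop[3],crop[0]:crop[2]]
    im=cv2.resize(im,None,fx=s,fy=s,interpolation=cv2.INTER_CUBIC); cv2.imwrite('pics/'+f,im); return im
def ray(n,uv,ci=None):
    c=ci or vision.camera_info(n); K=np.array(c['mtx'],float);R=cv2.Rodrigues(np.array(c['rvec'],float))[0];t=np.array(c['tvec'],float).ravel()
    x=(uv[0]-K[0,2])/K[0,0];y=(uv[1]-K[1,2])/K[1,1]
    if n=='wrist':
        r=np.hypot(x,y);d=np.array([np.sin(r)*x/max(r,1e-9),np.sin(r)*y/max(r,1e-9),np.cos(r)])
    else: d=np.array([x,y,1.]);d/=np.linalg.norm(d)
    return -R.T@t,R.T@d
def tri(rs):
    A=np.zeros((3,3));b=np.zeros(3)
    for o,d in rs:
        P=np.eye(3)-np.outer(d,d);A+=P;b+=P@o
    p=np.linalg.solve(A,b);return p,[np.linalg.norm(np.cross(p-o,d)) for o,d in rs]
def atz(r,z): return r[0]+r[1]*(z-r[0][2])/r[1][2]
E
python3 - <<'E'
from h import *
a=grab('scene','s1.png');b=grab('side','d1.png')
cv2.imwrite('pics/both.png',np.vstack([a,b])[:, :])
print(telemetry.observe())
for n in('scene','side','wrist'):print(n,vision.camera_info(n),ray(n,(256,192)))
a2=cv2.resize(a,(800,600),interpolation=cv2.INTER_CUBIC);b2=cv2.resize(b,(800,600),interpolation=cv2.INTER_CUBIC)
cv2.imwrite('pics/s1b.png',a2);cv2.imwrite('pics/d1b.png',b2)
E
```

```text
{'clock': 0.1, 'qpos': array([ 1.17479041,  0.52194235, -0.0362982 ,  1.59993177,  0.02118793,
        1.02107683, -0.11281968]), 'qd': array([-1.21425449e-03, -1.21232117e-03,  8.90533242e-04, -2.08079239e-03,
       -3.24357608e-04,  1.69599592e-03,  8.71945416e-05]), 'joint_efforts': array([ 5.01928924e-03, -9.28504157e+01,  1.98483892e+00, -3.70541418e+01,
        1.81556196e-02,  5.24312272e-03, -3.97283998e-05]), 'position': array([ 0.19991043, -0.59186543,  0.230798  ]), 'tool_rot': array([-1.49786357,  1.56982252,  1.96947235]), 'force': array([-0.02333479, -0.53228725,  0.3398751 ]), 'moment': array([-0.00279388, -0.0072124 , -0.00680759]), 'grip_width': 0.08518347654719827}
scene {'mtx': array([[393.67256329,   0.        , 252.89394881],
       [  0.        , 393.67256329, 192.87114282],
       [  0.        ,   0.        ,   1.        ]]), 'rvec': array([ 2.36767422,  1.05171411, -0.32351831]), 'tvec': array([-0.36765678, -0.31544214,  1.74320927])} (array([ 1.16110691, -0.54162184,  1.27747029]), array([-0.40924575,  0.37313579, -0.83263894]))
side {'mtx': array([[400.09695707,   0.        , 254.83379464],
       [  0.        , 400.09695707, 191.65087288],
       [  0.        ,   0.        ,   1.        ]]), 'rvec': array([ 2.17255058, -0.11890142,  0.07321355]), 'tvec': array([-0.59988162,  0.12593737,  1.2592131 ])} (array([ 0.48044521, -1.02579473,  0.82356141]), array([ 0.10041142,  0.8163957 , -0.56869642]))
wrist {'mtx': array([[297.31863964,   0.        , 257.78959175],
       [  0.        , 297.31863964, 190.78663538],
       [  0.        ,   0.        ,   1.        ]]), 'rvec': array([-2.32066432,  1.66422844,  0.28372638]), 'tvec': array([-0.62433318, -0.04301283,  0.37978251])} (array([ 0.2804147 , -0.5647177 ,  0.37193856]), array([-0.31822763, -0.10007455, -0.94271749]))
```

View pics/s1b.png

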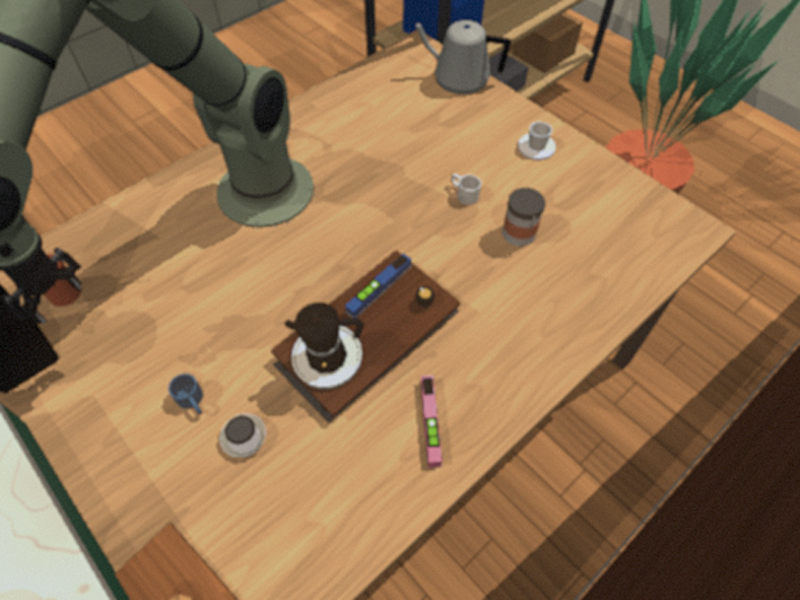

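View pics/d1b.png

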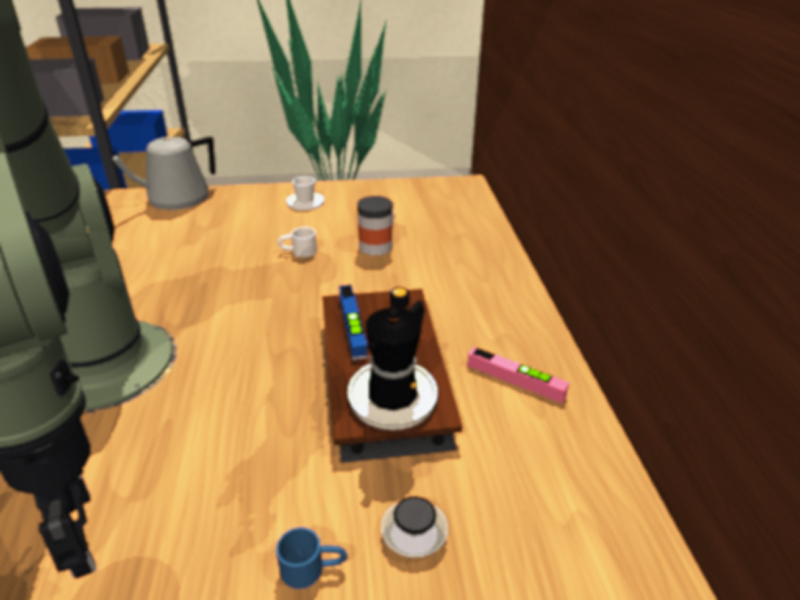

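The scene view shows the blue level with its pad at (400,263), its vial at (369,290) and the knob at (425,295). In the side view the pad is at (347,292), the vial at (355,325) and the knob at (400,296), partly behind the pot.

```bash
python3 - <<'E'
from h import *
s=1.5625
for n,a,b in [('pad',(400,262),(346,291)),('vial',(369,290),(355,325)),('knob',(425,292),(400,293)),('whitecup',(469,185),(304,238)),('canister top',(526,200),(375,205)),('handle',(352,333),(413,312))]:
    print(n,tri([ray('scene',np.array(a)/s),ray('side',np.array(b)/s)]))
E
```

```text
pad (array([0.50037993, 0.06058779, 0.09778003]), [np.float64(0.00021517028167571066), np.float64(0.00021517028167551458)])
vial (array([ 0.51096281, -0.04657474,  0.09076394]), [np.float64(0.0027457285033269975), np.float64(0.002745728503327072)])
knob (array([0.60882466, 0.04066508, 0.10138662]), [np.float64(0.0035079763369620775), np.float64(0.0035079763369618776)])
whitecup (array([0.40342637, 0.40587771, 0.04100146]), [np.float64(0.003592711957509888), np.float64(0.003592711957509896)])
canister top (array([0.58756033, 0.41042238, 0.12384394]), [np.float64(0.004170586195161863), np.float64(0.004170586195161919)])
handle (array([ 0.61494933, -0.17804539,  0.19814758]), [np.float64(0.010063687696431683), np.float64(0.010063687696431617)])
```

```bash
python3 - <<'E'
from h import *
from scipy.spatial.transform import Rotation as Ro
s=telemetry.observe();R=Ro.from_euler('xyz',s['tool_rot']).as_matrix();print(R.round(3))
o,d=ray('wrist',(257.8,190.8));print(R.T@(o-s['position']),R.T@d)
c=vision.camera_info('wrist');Rc=cv2.Rodrigues(np.array(c['rvec']))[0];print((Rc@R).round(2))
E
```

```text
[[-0.     0.32  -0.947]
 [ 0.001 -0.947 -0.32 ]
 [-1.    -0.001  0.   ]]
[-1.41146562e-01 -9.47840644e-05 -8.49484172e-02] [ 9.44104590e-01 -5.79705033e-05  3.29646052e-01]
[[ 0.    1.   -0.  ]
 [-0.33  0.    0.94]
 [ 0.94 -0.    0.33]]
```

Call:
play_rows:
  deltas:
    - [19,41,4,0,0,-2.5,0]
    - [19,41,4,0,0,-2.5,0]
    - [19,41,4,0,0,-2.5,0]
    - [19,41,0,0,0,-2.5,0]
    - [19,41,0,0,0,-2.5,0]
    - [19,41,0,0,0,-2.5,0]
    - [19,41,0,0,0,-2.5,0]
    - [19,41,0,0,0,-2.5,0]
  grip_force: 60

```text
clock: 1.1
position: [0.3524, -0.2627, 0.2432]
tool_rot: [-0.276, 1.571, 2.841]
force: [0.3, -0.5, 0.1]
grip_width: 0.0001
```

Call:
play_rows:
  deltas:
    - [19,41,0,0,0,-2.5,0]
    - [19,41,0,0,0,-2.5,0]
    - [19,41,0,0,0,-2.5,0]
    - [19,41,0,0,0,-2.5,0]
    - [19,41,0,0,0,-2.5,0]
    - [19,41,0,0,0,-2.5,0]
    - [19,41,0,0,0,-2.5,0]
    - [0,0,0,0,0,0,0]

```text
clock: 2.1
position: [0.4856, 0.026, 0.2429]
tool_rot: [-0.979, 1.57, 1.838]
force: [0.1, -0.7, -0.0]
grip_width: 0.0003
```

```bash
python3 - <<'E'
from h import *
import json
s=telemetry.observe();print(s['position'],s['qpos'].round(2),s['force'])
c=vision.camera_info('wrist');np.save('pics/c1.npy',c,allow_pickle=True)
grab('wrist','w1.png',None,1.5625)
E
```

```text
[0.48562131 0.02600034 0.24294634] [ 0.03  0.3  -0.26  1.93  0.09  0.92 -2.16] [ 0.13474734 -0.66129496 -0.04260351]
```

View pics/w1.png

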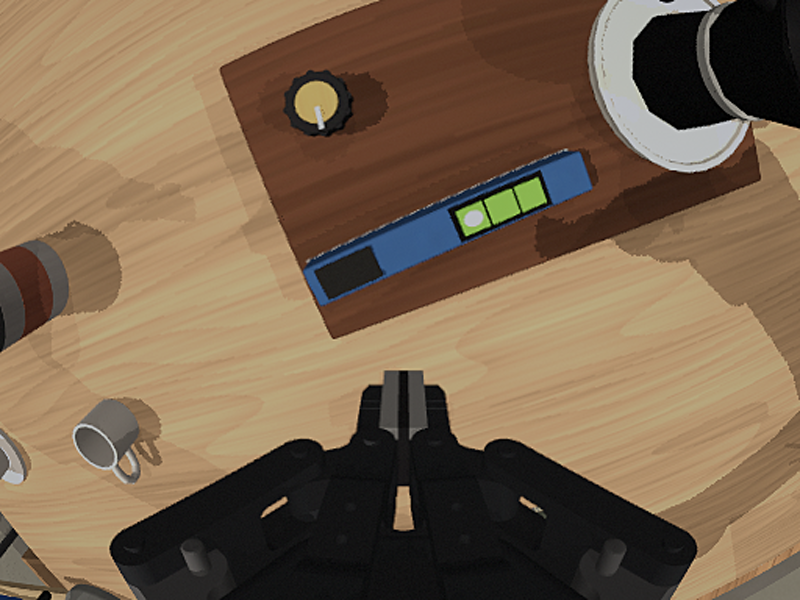

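The wrist view shows the knob top at (317,103), the pad at (349,273) and the vial at (501,205), with the bubble against its stop at the foot end.

```bash
python3 - <<'E'
from h import *
s=1.5625;c=np.load('pics/c1.npy',allow_pickle=True).item()
for n,w,a,b,z in [('pad',(349,273),(400,262),(346,291),.107),('vial',(501,205),(369,290),(355,325),.095),('knob',(317,102),(425,292),(400,293),.107)]:
    r=ray('wrist',np.array(w)/s,c);R2=ray('scene',np.array(a)/s);R3=ray('side',np.array(b)/s)
    print(n,tri([r,R2,R3]),tri([r,R2])[0],tri([r,R3])[0],atz(r,z))
E
```

```text
pad (array([0.50008105, 0.05900278, 0.0989458 ]), [np.float64(0.0015391272052330685), np.float64(0.0013507196977693957), np.float64(0.00048338561112016366)]) [0.49982287 0.0591183  0.09893058] [0.49978489 0.05771738 0.099797  ] [0.50075027 0.05640199 0.107     ]
vial (array([ 0.51047631, -0.0475063 ,  0.09167791]), [np.float64(0.0014652351778544346), np.float64(0.0025213486063865786), np.float64(0.0031886861472539933)]) [ 0.51043922 -0.0470788   0.09588032] [ 0.51085567 -0.04856292  0.09034199] [ 0.50973353 -0.0475534   0.095     ]
knob (array([0.6081537 , 0.04025016, 0.10127367]), [np.float64(0.0014080033265371278), np.float64(0.0033834123305777875), np.float64(0.0037789990299077853)]) [0.60691343 0.04007199 0.10545043] [0.60933197 0.03996684 0.09856026] [0.60605507 0.03876575 0.107     ]
```

Call:
play_rows:
  deltas:
    - [5,11,-20,0,0,0,0]
    - [5,11,-25,0,0,0,0]
    - [4,11,-30,0,0,0,0]
    - [0,0,-30,0,0,0,0]
    - [0,0,-25,0,0,0,0]
    - [0,0,-6,0,0,0,0]
    - [0,0,-4,0,0,0,0]
    - [0,0,-3,0,0,0,0]

```text
clock: 3.15
position: [0.4994, 0.0557, 0.1009]
tool_rot: [-2.728, 1.57, 0.085]
force: [-1.1, 1.3, 3.8]
grip_width: -0.0004
```

Call:
play_rows:
  deltas:
    - [0,0,-2,0,0,0,0]
    - [0,0,-2,0,0,0,0]
    - [0,0,-1.5,0,0,0,0]
    - [0,0,0,0,0,0,0]

```text
clock: 3.65
position: [0.4995, 0.0566, 0.0961]
tool_rot: [-2.437, 1.569, 0.376]
force: [-7.5, 2.5, 29.7]
grip_width: -0.0
```

Call:
play_rows:
  deltas:
    - [0,0,0.3,0,0,0,0]
    - [0,0,0,0,0,0,0]
    - [0,0,0,0,0,0,0]
    - [0,0,0,0,0,0,0]
    - [0,0,0,0,0,0,0]
    - [0,0,0,0,0,0,0]
    - [0,0,0,0,0,0,0]
    - [0,0,0,0,0,0,0]

```text
clock: 4.65
position: [0.4995, 0.0566, 0.0963]
tool_rot: [-2.43, 1.569, 0.384]
force: [-6.1, 3.8, 24.7]
grip_width: -0.0003
```

```bash
python3 - <<'E'
from h import *
s=telemetry.observe();print(s['position'],s['force'])
im=grab('wrist','w2.png',None,1.5625)
E
```

```text
[0.49950278 0.05657816 0.09626344] [-6.08418496  3.84264311 24.69850325]
```

View pics/w2.png

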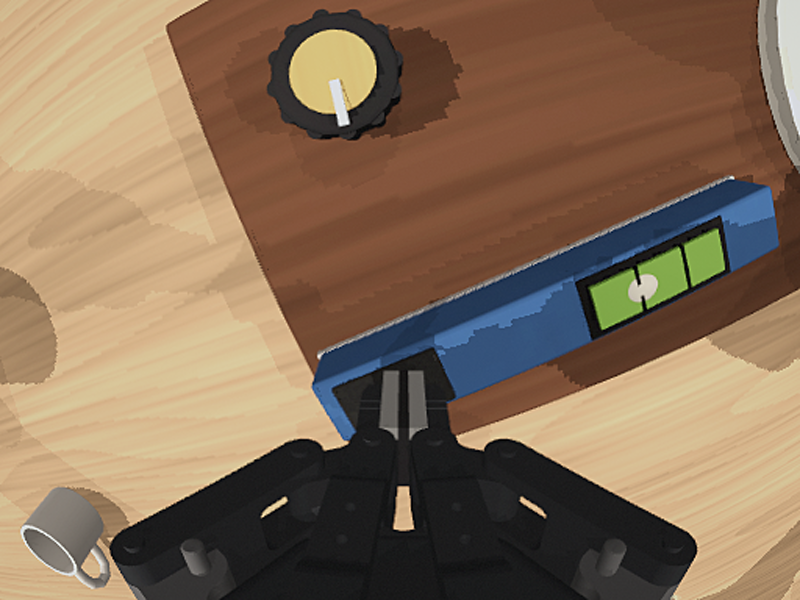

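Pressed, the bubble centre (643,288) lies on the foot-end line (641,287; the other line is at 686,266), so it sits about +10.3 mm. That calls for about 2.55 rad (146°) anticlockwise. Next I go to the knob.

Call:
play_rows:
  deltas:
    - [0,0,10,0,0,0,0]
    - [0,0,25,0,0,0,0]
    - [0,0,30,0,0,0,66]
    - [27,-4,15,0,0,0,66]
    - [27,-4,0,0,0,0,66]
    - [27,-4,0,0,0,0,66]
    - [27,-4.5,0,0,0,0,66]
    - [0,0,0,0,0,0,66]

```text
clock: 5.7
position: [0.608, 0.0387, 0.1748]
tool_rot: [2.359, 1.571, -1.113]
force: [-1.4, 0.1, -0.6]
grip_width: 0.0657
```

```bash
python3 - <<'E'
from h import *
s=telemetry.observe();print(s['position'],s['qpos'].round(2),s['force'],s['grip_width'])
np.save('pics/c3.npy',vision.camera_info('wrist'),allow_pickle=True)
im=grab('wrist','w3.png',None,1.5625)
E
```

```text
[0.60798902 0.03873304 0.17480119] [-0.    0.57 -0.23  1.69  0.16  0.9  -2.19] [-1.40018328  0.08204006 -0.61221233] 0.06565137165445153
```

View pics/w3.png

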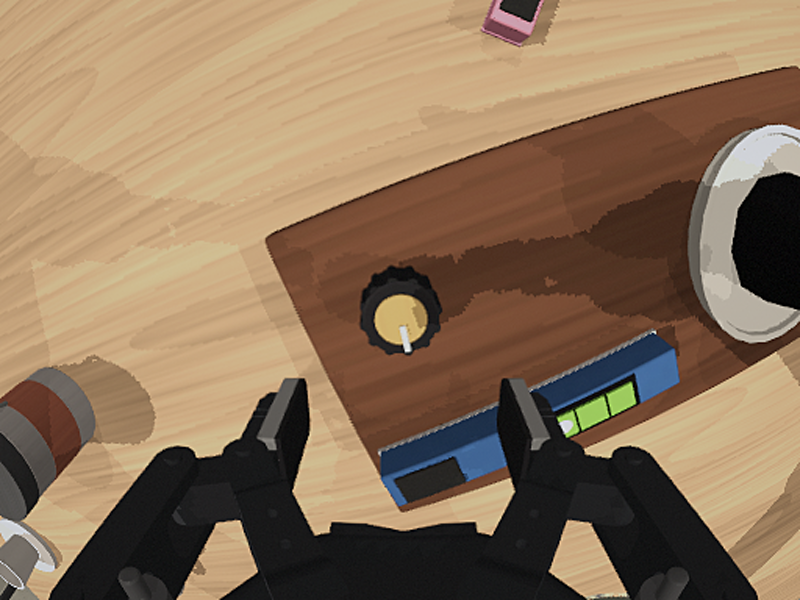

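The knob top is at (402,317), between the open fingers and on the image's centre line.

```bash
python3 - <<'E'
from h import *
s=1.5625;c=np.load('pics/c1.npy',allow_pickle=True).item();c3=np.load('pics/c3.npy',allow_pickle=True).item()
r1=ray('wrist',np.array((317,101))/s,c);r=ray('wrist',np.array((402,318))/s,c3)
print(tri([r1,r]),atz(r,.103),atz(r1,.103))
E
```

```text
(array([0.60750665, 0.0393749 , 0.10099712]), [np.float64(5.1551955664127994e-05), np.float64(5.1551955664134445e-05)]) [0.6082636  0.03906278 0.103     ] [0.60721368 0.03913983 0.103     ]
```

Call:
play_rows:
  deltas:
    - [0,0,-25,0,0,0,66]
    - [0,0,-30,0,0,0,66]
    - [0,0,-25,0,0,0,66]
    - [0,0,-15,0,0,0,66]
    - [0,0,-11,0,0,0,66]
    - [0,0,0,0,0,0,66]

```text
clock: 6.5
position: [0.6067, 0.0394, 0.0689]
tool_rot: [0.417, 1.57, -3.053]
force: [-0.7, -0.3, 0.2]
grip_width: 0.0657
```

Call:
play_rows:
  deltas:
    - [0,0,0,0,0,0,38]
    - [0,0,0,0,0,0,36]
    - [0,0,0,0,0,0,36]
    - [0,0,0,0,0,0,36]
  grip_force: 30

```text
clock: 7.0
position: [0.6079, 0.0406, 0.0702]
tool_rot: [-2.229, 1.568, 0.584]
force: [1.7, 5.7, 4.0]
grip_width: 0.0391
```

Call:
play_rows:
  deltas:
    - [0,0,0.2,0,0,9,30]
    - [0,0,0.2,0,0,9,30]
    - [0,0,0.2,0,0,9,30]
    - [0,0,0.2,0,0,9,30]
    - [0,0,0.2,0,0,9,30]
    - [0,0,0.2,0,0,9,30]
    - [0,0,0.2,0,0,9,30]
    - [0,0,0.2,0,0,9,30]

```text
clock: 8.0
position: [0.6078, 0.0406, 0.0718]
tool_rot: [2.805, 1.568, 0.597]
force: [-1.0, 6.0, 2.3]
grip_width: 0.0391
```

```bash
python3 - <<'E'
from h import *
s=telemetry.observe();print(s['position'],s['qpos'].round(2),s['force'],s['moment'],s['grip_width'])
im=grab('wrist','w4.png',None,1.5625)
E
```

```text
[0.60781625 0.04057038 0.07177884] [ 0.19  0.75 -0.53  1.74  0.5   0.79 -1.22] [-0.96480741  6.00807884  2.2604959 ] [ 1.71721594  0.42198822 -0.13393172] 0.03914846476391367
```

View pics/w4.png

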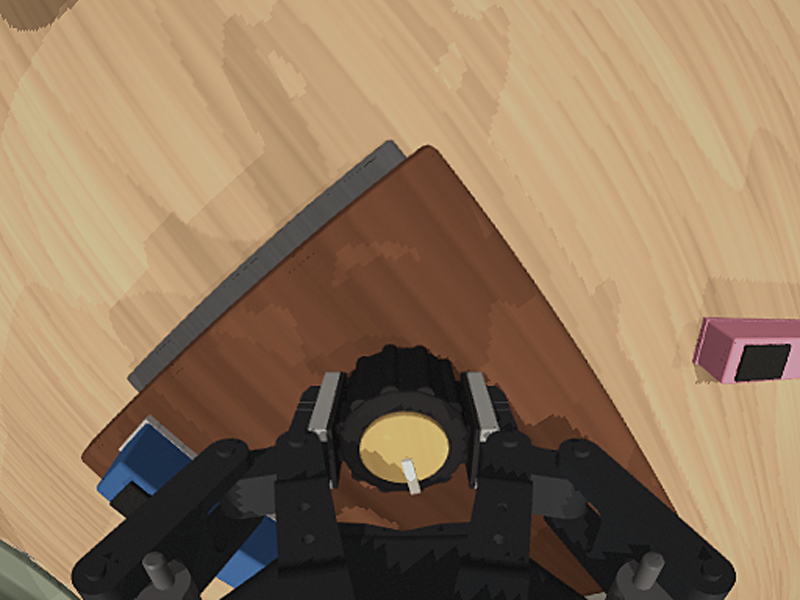

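The knob's white pointer (411,475) keeps its place relative to the fingers, so the knob is turning with the grip. I'll finish the turn.

Call:
play_rows:
  deltas:
    - [0,0,0.2,0,0,9,30]
    - [0,0,0.2,0,0,9,30]
    - [0,0,0.2,0,0,9,30]
    - [0,0,0.2,0,0,9,30]
    - [0,0,0.2,0,0,9,30]
    - [0,0,0.2,0,0,9,30]
    - [0,0,0.2,0,0,9,30]
    - [0,0,0.2,0,0,9,30]

```text
clock: 9.05
position: [0.6086, 0.0407, 0.0737]
tool_rot: [1.452, 1.566, 0.501]
force: [4.7, 6.5, 1.2]
grip_width: 0.0393
```

Call:
play_rows:
  deltas:
    - [0,0,0,0,0,2,30]
    - [0,0,0,0,0,0,66]
    - [0,0,0,0,0,0,66]
    - [0,0,0,0,0,0,66]
    - [0,0,10,0,0,0,66]
    - [0,0,25,0,0,0,66]
    - [0,0,30,0,0,0,66]
    - [0,0,15,0,0,0,66]

```text
clock: 10.05
position: [0.6075, 0.0395, 0.1542]
tool_rot: [0.935, 1.569, 0.013]
force: [0.3, 0.1, -0.5]
grip_width: 0.0657
```

Call:
play_rows:
  deltas:
    - [-13,2,1,0,0,-9.5,0]
    - [-13,2,0,0,0,-9.5,0]
    - [-13,2,0,0,0,-9.5,0]
    - [-13,2,0,0,0,-9.5,0]
    - [-13,2,0,0,0,-9.5,0]
    - [-13,2,0,0,0,-9.5,0]
    - [-13,2,0,0,0,-9.5,0]
    - [-13,2,0,0,0,-9.5,0]

```text
clock: 11.05
position: [0.5025, 0.0554, 0.1533]
tool_rot: [-0.345, 1.571, -2.599]
force: [0.3, 0.0, -0.2]
grip_width: 0.0
```

Call:
play_rows:
  deltas:
    - [-3,1,0,0,0,-9.5,0]
    - [0,0,0,0,0,-9.5,0]
    - [0,0,0,0,0,-9.5,0]
    - [0,0,0,0,0,-9.5,0]
    - [0,0,-10,0,0,-9.5,0]
    - [0,0,-15,0,0,-9.5,0]
    - [0,0,-15,0,0,-9,0]
    - [0,0,0,0,0,0,0]

```text
clock: 12.05
position: [0.4994, 0.0565, 0.1127]
tool_rot: [0.555, 1.569, -2.844]
force: [0.5, -0.0, 0.3]
grip_width: 0.0002
```

Call:
play_rows:
  deltas:
    - [0,0,-7,0,0,0,0]
    - [0,0,-5,0,0,0,0]
    - [0,0,-3,0,0,0,0]
    - [0,0,-2,0,0,0,0]
    - [0,0,-1.5,0,0,0,0]
    - [0,0,-1,0,0,0,0]
    - [0,0,0,0,0,0,0]
    - [0,0,0,0,0,0,0]

```text
clock: 13.05
position: [0.5002, 0.0565, 0.0939]
tool_rot: [-2.391, 1.57, 0.492]
force: [0.4, 3.5, 4.0]
grip_width: 0.0
```

Call:
play_rows:
  deltas:
    - [0,0,-0.5,0,0,0,0]
    - [0,0,-0.5,0,0,0,0]
    - [0,0,0,0,0,0,0]

```text
clock: 13.42
position: [0.5002, 0.0567, 0.0932]
tool_rot: [-2.457, 1.57, 0.426]
force: [-2.6, 4.1, 14.2]
grip_width: -0.0001
```

Call:
play_rows:
  deltas:
    - [0,0,-0.4,0,0,0,0]
    - [0,0,0,0,0,0,0]
    - [0,0,0,0,0,0,0]
    - [0,0,0,0,0,0,0]
    - [0,0,0,0,0,0,0]
    - [0,0,0,0,0,0,0]
    - [0,0,0,0,0,0,0]
    - [0,0,0,0,0,0,0]

```text
clock: 14.42
position: [0.5002, 0.0568, 0.093]
tool_rot: [-2.552, 1.57, 0.331]
force: [-4.8, 4.3, 18.2]
grip_width: 0.0
```

```bash
python3 - <<'E'
from h import *
s=telemetry.observe();print(s['position'],s['force'])
im=grab('wrist','w5.png',(200,100,500,300),2.6)
E
```

```text
[0.50020419 0.056751   0.09303413] [-4.77938233  4.31734966 18.23027666]
```

View pics/w5.png

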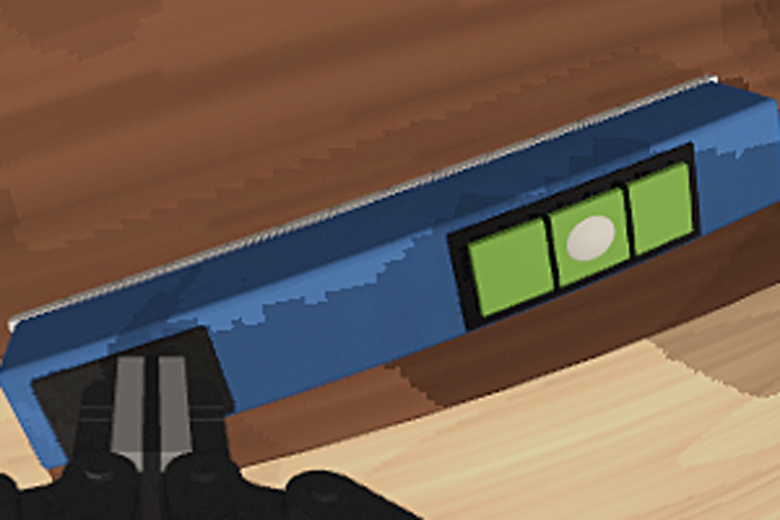

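The bubble (591,238) lies midway between the lines (551,252) and (629,220), and the fingertips are on the pad pressing with a steady 18 N. I'm handing it in.

```bash
python3 -c "
from h import *
print(workorder.job_done()); s=telemetry.observe(); print(s['clock'],s['force'])"
```

```text
the job is handed in; nothing more can be done
None
the job is handed in; nothing more can be done
```

The shelf is level and the job is handed in, with the closed fingertips still pressing the level's rubber pad at about 18 N.

- **What I did:** I pressed the pad first and read the bubble at about +10.3 mm. I then gripped the knob and turned it about 146° anticlockwise, and pressed the pad again.
- **Last check before handing in:** the bubble was midway between its two lines, within about 1 mm of centre. The fingers were on the pad, with vertical force 18 N and tool height 93 mm, 3 mm lower than in the first pressing. That drop matches the foot being drawn in.
- **Time:** handed in at about 14.5 s.
- **Not checked:** I never steered close to the pot, canister, cups or dish, but took no final scene picture of them. The call that handed the job in gave no force reading afterwards. No checks failed or disagreed.

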